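# Switch off the winder drive and offer up its cover plate

## Task

On the watchmaker's bench, first turn the speed knob of the open white winder drive anticlockwise (seen from above) all the way to its off stop. Then pick up its loose aluminium cover plate and hold it level, hovering about 15 mm above the open gear well without touching it, turned so that its three holes lie straight over the three threaded holes and each threaded hole shows through, ready for a colleague to drop in the screws. Finish while still holding the plate steady there, and leave the other things on the bench alone.

Things in the scene. Friction and masses are not known exactly. Their poses are not given: they have to be found in the camera images.
- housing: white winder drive, fixed, on a 2 mm mat (top z = 0.002), left or right of the centre line, turned up to 0.35 rad. Open gear well 114 (x) by 144 mm (y), rim 52 mm above the underside; on its -x side a lower deck, 80 mm long, 144 mm wide, 40 mm high, with the speed knob. Origin: centre of the well's underside; z up
- thread0 (a point): mouth of threaded hole 0 (6 mm wide, in a 20 mm square aluminium boss, level with the well's rim), in the housing frame at x +38, y +52 mm from the origin, 52 mm up
- thread1 (a point): mouth of threaded hole 1 (6 mm wide, in a 20 mm square aluminium boss, level with the well's rim), in the housing frame at x -38, y +52 mm from the origin, 52 mm up
- thread2 (a point): mouth of threaded hole 2 (6 mm wide, in a 20 mm square aluminium boss, level with the well's rim), in the housing frame at x 0, y -52 mm from the origin, 52 mm up
- speed (a joint): speed knob angle, rad: 0 at the off stop, growing clockwise seen from above, to 4.6 (starts at 0.7 to 1.5). At 0 the grip bar lies along the housing's x axis, white pointer mark towards its -x; at q the bar is turned by -q about z. Stays where it is left (friction about 0.03 N m)
- speed_grip (a point): on the knob's vertical axis (x -97, y 0 mm in the housing frame), 37 mm above the deck, 77 mm above the housing's underside, 1 mm below the knob's top: a good TCP height. Black grip bar 42 mm long, 14 mm thick, 32 mm high on a disc 44 mm wide, 8 mm thick, over a base disc 68 mm wide, 6 mm thick
- cover: loose aluminium plate, 110 (x) by 140 (y) by 5 mm, about 0.18 kg, flat on the mat. On its middle an upright grip rib: 60 mm long (along x), 10 mm thick (y), 30 mm high, top 35 mm above the underside. Origin: centre of the underside; z up. Two holes near its +y end, one near its -y end. It belongs over the well with its x, y axes along the housing's x, y
- rib (a point): middle of the rib's top edge, 35 mm above the centre of the plate's underside
- clear0 (a point): centre of plate hole 0 (14 mm wide, through) at the underside, in the plate frame at x +38, y +52 mm; belongs over thread0
- clear1 (a point): centre of plate hole 1 (14 mm wide, through) at the underside, in the plate frame at x -38, y +52 mm; belongs over thread1
- clear2 (a point): centre of plate hole 2 (14 mm wide, through) at the underside, in the plate frame at x 0, y -52 mm; belongs over thread2
- watch: bystander: a watch head (no strap), 40 mm across, 12 mm high, lying flat in front of the robot; origin under its centre
- loupe: bystander: a white watchmaker's eye loupe standing on end, 32 mm across, 36 mm high; origin under its centre
- jar: bystander: a small glass jar with a metal cap, 42 mm across, 50 mm high; origin under its centre
- dome: bystander: a clear dust dome, 68 mm across, 45 mm high with its black button; origin under its centre
- screwdriver: bystander: a screwdriver, 140 mm long, lying on the mat beyond the work; x along its length
- tweezers: bystander: steel tweezers, 120 mm long, lying on the mat at the right; x along their length
Not all that is in view belongs to the job. Of the things that look like the cover, the middle-sized one is meant.

How it is judged:
By the outcome, as a careful person would: the job done as asked, in the order asked, and still so for the second after the job is handed in, while the arm keeps its last pose, push and grip.
It also fails if it takes over 48 s, if anything falls off the work surface, if the arm or the gripper's body presses on something with over 40 N, if the wrist force passes 120 N, or if a joint passes its speed limit or range.

## Robot

A 6-joint arm with a two-finger parallel gripper is mounted at the origin on the work surface. World frame = base frame: x ahead of the robot, y to its left, z up, the work surface at z = 0. Lengths are in m, angles in rad, forces in N, time in s.
With the tool pointing down it reaches from about 0.35 to 0.925 m from the base axis. Payload 6.4 kg.
Tool frame: the origin (TCP) lies between the finger pads, 19 mm behind the fingertips; this is the grasp point; z points along the fingers, y is the line along which they close (so a half turn about z gives the same grasp; the last joint's range is limited). The gripper opens to 85 mm and grips with 20 to 120 N. Pads are 22 mm wide; open, the fingers measure 114 mm over their backs; the gripper's body (76 mm by 85 mm) begins 54 mm behind the grasp point. The pads swing forward as they close: fully open they stand 13 mm farther back than shut.
Start: joints at [0.991, 0.245, 1.558, -0, 1.339, -0.174], TCP at [0.257, 0.597, 0.25] pointing down, gripper open.
Joint ranges: [-3.13, 3.13], [-1.02, 2.26], [0.13, 2.54], [-0.95, 4.09], [0.21, 2.88], [-2.74, 2.74]. Speed limits (rad/s): [2.57, 2.57, 3.14, 3.14, 3.14, 3.14].

## Interface

Orientations are given as a rotation vector (axis times angle).
In Python, from station import ctrl gives the robot as it stands.
- The arm moves only by the tool carry_out, never from a script. Its arguments are lists of equal length, an entry for each row: "jaw": the opening, from -1 (shut) to 1 (fully open); "linear": the shift along the world's x, y, z in units of 25 mm (1.0 is 25 mm), a list of three; "turn": the turn about the world's z in units of 6 degrees (1.0 is 6 degrees). A call has exactly 10 rows; each row shifts and turns the commanded pose from where the row before left it; what a row does not reach is not made up. A row lasts 1/8 s, in which the tool goes at most 62.5 mm and 10.7 degrees, less where a joint would pass 70% of its speed; a pose out of reach is approached as far as the arm can. A call is refused whole if a number of a shift passes 1 or a number of a turn 1, either way. A call with a gripper value outside its range is refused whole. The fingers move at their own pace and stop on an object; the grip force is fixed at half the most. Time passes only in rows, so rows that do not move let the fingers close, or fill a call up. It gives the time, the measured TCP pose, the force, the opening and the grip force at its end, in the units of the state.
- ctrl.observe(): the state, without advancing time (a new reading comes with each control period).
- ctrl.read_camera(name): name is "scene" or "top" or "wrist"; returns the picture (400x640x3 uint8, red, green, blue); there is no depth.
- ctrl.camera_info(name): a dict with "fx", "fy", "cx", "cy" (pixels), "R" (3x3) and "t" (3): a world point X has camera coordinates R X + t. Camera axes: x right, y down, z forward; pixel columns grow to the right and rows downward; lengths in m; the calibration is good to about 2 mm. A picture is of the moment at which its call begins: read the wrist's pose just before it. camera_info takes no time and is no camera call; for the wrist camera it gives the pose at the moment of the call.
- ctrl.job_done(): hands the job in; it is judged then, once.
The state is a dict: "time": time; "joint_pos": joint angles; "qvel": joint speeds; "joint_torque": joint torques, N m; "tool_pos": TCP position; "ee_rot": TCP orientation; "contact_force": force on the tool from outside, world axes, zero at the start; "wrist_torque": the same for the moment, N m; "grip_width": opening from 0.0 (shut) to 1.0 (fully open); "gripper_force": force on a finger pad.
Only numpy, scipy, OpenCV 4.12 (cv2) and the standard library are available. Lean on these libraries where they do the work, as an engineer would, in place of code of your own. Each camera call takes 0.05 s, during which the arm holds its last target. There are 200 camera calls.

## Working session

There is one attempt and no reset: what is moved stays moved. The work goes in short steps, Python scripts to look and compute and a tool call to move; the robot and the scene stay as the last step left them, time stands still between calls to the robot, and variables do not carry over. Pictures are saved under pics/ and viewed, at most 10 in all, crops included, and the job is handed in when it is done.

Besides the shell and the picture viewer there is one more tool, called after "Call:" as a command line: name --pt "numbers of a row" for each row, then --argument value for the rest. carry_out: Moves the arm, as the interface text tells. Its arguments: {"type":"object","properties":{"jaw":{"type":"array","items":{"type":"number"}},"linear":{"type":"array","items":{"type":"array","items":{"type":"number"}}},"turn":{"type":"array","items":{"type":"number"}}},"required":["jaw","linear","turn"]}

```bash
mkdir -p pics; ls
python3 - <<'E'
from station import ctrl
import cv2
s=ctrl.observe();print({k:s[k] for k in('time','tool_pos','ee_rot','grip_width')})
for n in('top','scene'):
    cv2.imwrite(f'pics/{n}0.png',ctrl.read_camera(n)[:,:,::-1]);c=ctrl.camera_info(n);print(n,c)
E
```

```text
pics
{'time': 0.0, 'tool_pos': array([0.25628608, 0.5967772 , 0.24886134]), 'ee_rot': array([-6.32916535e-01, -3.07640986e+00,  2.83086599e-03]), 'grip_width': 1.0009487552674292}
top {'fx': 520.021416570122, 'fy': 520.021416570122, 'cx': 311.7765018721308, 'cy': 199.35565233716045, 'R': array([[ 0.014472  , -0.99986097, -0.00828256],
       [-0.99704385, -0.0138051 , -0.07558422],
       [ 0.07545937,  0.00935193, -0.99710502]]), 't': array([-0.10278506,  0.584709  ,  2.10706477])}
scene {'fx': 508.5979665665128, 'fy': 508.5979665665128, 'cx': 323.09129397045837, 'cy': 198.1196453958486, 'R': array([[ 0.81686507,  0.57658964,  0.01660854],
       [ 0.45000489, -0.61898854, -0.64369929],
       [-0.36086985,  0.53328939, -0.76509828]]), 't': array([-0.391061  , -0.26487216,  1.87961137])}
```

View pics/top0.png

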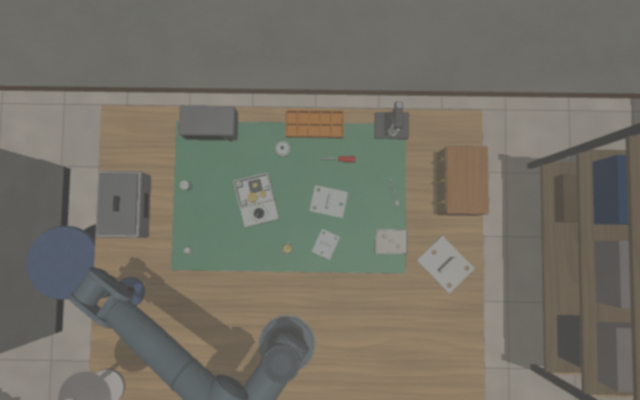

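View pics/scene0.png

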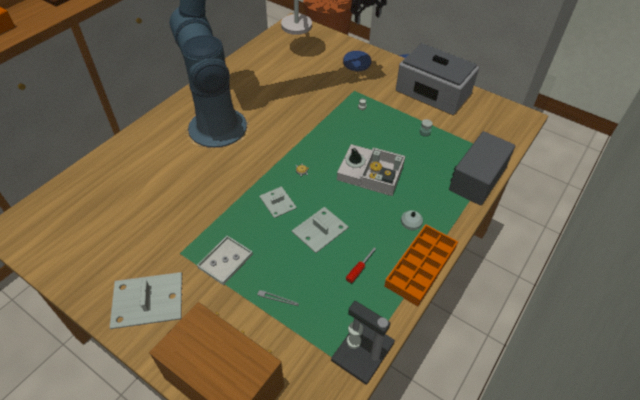

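Top view: three cover-like plates, at (328,201) middle-sized, (326,244) small and (446,264) large. The tray at (391,241) has no rib. The one at (328,201) fits the description. The housing is at (256,200) with the knob at (259,213). I'll confirm in an enlarged crop.

```bash
cat > h.py <<'E'
import numpy as np, cv2
from station import ctrl
def ray(c,uv,z):
    R=np.array(c['R']);t=np.array(c['t']);o=-R.T@t
    d=R.T@np.array([(uv[0]-c['cx'])/c['fx'],(uv[1]-c['cy'])/c['fy'],1])
    return o+d*(z-o[2])/d[2]
def proj(c,X):
    p=np.array(c['R'])@np.array(X)+np.array(c['t']);return np.array([c['fx']*p[0]/p[2]+c['cx'],c['fy']*p[1]/p[2]+c['cy']])
E
python3 - <<'E'
from h import *
im=cv2.imread('pics/top0.png');c=ctrl.camera_info('top')
cv2.imwrite('pics/crop1.png',cv2.resize(im[160:280,225:385],None,fx=5,fy=5,interpolation=cv2.INTER_CUBIC))
hsv=cv2.cvtColor(im,cv2.COLOR_BGR2HSV)
m=((hsv[...,1]<60)&(hsv[...,2]>120)).astype(np.uint8)*255
cs,_=cv2.findContours(m,cv2.RETR_EXTERNAL,cv2.CHAIN_APPROX_NONE)
for k in cs:
    (u,v),_,_=r=cv2.minAreaRect(k)
    if cv2.contourArea(k)>200 and 170<u<480 and 120<v<300:
        z=.054 if u<300 else .007
        P=np.array([ray(c,p,z)[:2] for p in cv2.boxPoints(r)])
        e=np.diff(P[[0,1,2]],axis=0)
        print((u,v),cv2.contourArea(k),'ctr',P.mean(0).round(4),'sides',np.linalg.norm(e,axis=1).round(3),'ang',np.arctan2(e[:,1],e[:,0]).round(3))
E
```

```text
(445.0000305175781, 264.0) 1770.5 ctr [ 0.3309 -0.6409] sides [0.157 0.194] ang [-0.78  -2.351]
(289.5967102050781, 196.7955322265625) 31894.5 ctr [ 0.5962 -0.0041] sides [0.614 0.97 ] ang [ 0.024 -1.569]
(313.1191101074219, 245.30299377441406) 26369.5 ctr [ 0.4122 -0.0953] sides [1.243 2.639] ang [ 0.046 -1.573]
```

View pics/crop1.png

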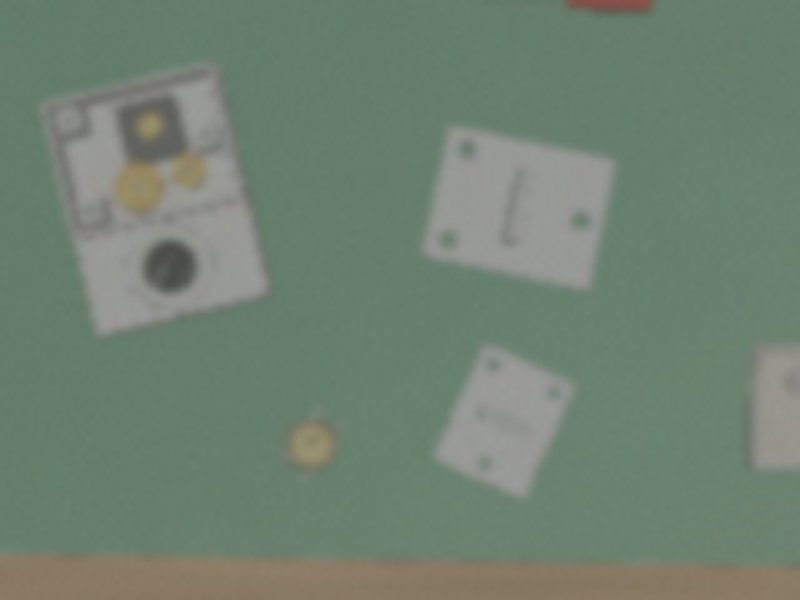

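The crop confirms it: the middle plate has corners at about (450,127), (615,160), (590,288) and (424,255). It has two holes to the left (+y) and one to the right. The housing well is at the upper left and the knob at (170,266).

Run:
```python
from h import *
im=cv2.imread('pics/top0.png');c=ctrl.camera_info('top')
f=lambda u,v:(225+(u+.5)/5-.5,160+(v+.5)/5-.5)
P=lambda l,z:np.array([ray(c,f(*p),z)[:2] for p in l])
pl=P([(450,127),(615,160),(590,288),(424,255)],.007)
h=P([(468,148),(447,239),(581,220)],.007)
print('plate',pl.mean(0),np.linalg.norm(np.diff(pl,axis=0),axis=1)); d=h[0]-h[1];print('hole ang',np.arctan2(d[1],d[0]),'hole ctr',(h[:2].mean(0)+h[2])/2)
for e,o in((pl[0]-pl[3],0),(pl[1]-pl[2],0),(pl[0]-pl[1],-np.pi/2),(pl[3]-pl[2],-np.pi/2)):print('ang',np.arctan2(e[1],e[0])+o)
w=P([(45,103),(215,65)],.054);dk=P([(100,335),(268,293)],.042)
for e,o in((w[0]-dk[0],0),(w[1]-dk[1],0),(w[0]-w[1],-np.pi/2),(dk[0]-dk[1],-np.pi/2)):print('H ang',np.arctan2(e[1],e[0])+o,np.linalg.norm(e))
print('far mid',w.mean(0),'near mid',dk.mean(0),'knob',P([(170,266)],.078))
s=P([(490,370)],.007);print(s, 'watch',P([(310,445)],.01))
# wrist cam pose vs tool
cw=ctrl.camera_info('wrist');R=np.array(cw['R']);print('wrist cam pos',-R.T@cw['t'],'R',R.round(3),cw['fx'],ctrl.observe()['tool_pos'])
```

```text
plate [ 0.58107509 -0.16352889] [0.13883361 0.10768678 0.13913438]
hole ang -0.21228705829172545 hole ctr [ 0.58161315 -0.163118  ]
ang -0.18538621215740875
ang -0.18259860612063425
ang -0.1847213978486404
ang -0.18240255013334172
H ang 0.24899574043210787 0.1926077691354716
H ang 0.2436615827810429 0.18918934088357414
H ang 0.23497693815500797 0.1409370408849641
H ang 0.25932611649200044 0.13992149708490806
far mid [0.67343735 0.15420909] near mid [0.48830299 0.10765516] knob [[0.52524978 0.11586202]]
[[ 0.44701585 -0.14077832]] watch [[0.38367516 0.00561912]]
wrist cam pos [0.18412541 0.62889681 0.37266702] R [[ 0.394  0.919 -0.002]
 [ 0.877 -0.375  0.301]
 [ 0.276 -0.12  -0.954]] 286.2273006739534 [0.25631536 0.59681121 0.24899915]
```

Call:
carry_out --jaw '[1, 1, 1, 1, 1, 1, 1, 1, 1, 1]' --pt "0.54 -0.96 0" --pt "0.54 -0.96 0" --pt "0.54 -0.96 0" --pt "0.54 -0.96 0" --pt "0.54 -0.96 0" --pt "0.54 -0.96 0" --pt "0.54 -0.96 0" --pt "0.54 -0.96 0" --pt "0.54 -0.96 0" --pt "0.54 -0.96 0" --turn '[-0.2, -0.2, -0.2, -0.2, -0.2, -0.2, -0.2, -0.2, -0.2, -0.2]'

```text
time: 1.35
tool_pos: [0.3917, 0.3563, 0.2495]
ee_rot: [-0.952, -2.993, 0.001]
contact_force: [-0.2, -0.2, -0.0]
grip_width: 1.003
gripper_force: 0.0
```

Call:
carry_out --jaw '[1, 1, 1, 1, 1, 1, 1, 1, 1, 1]' --pt "0.54 -0.96 0" --pt "0.54 -0.96 0" --pt "0.54 -0.96 0" --pt "0.54 -0.96 0" --pt "0.54 -0.96 0" --pt "0.54 -0.96 0" --pt "0.54 -0.96 0" --pt "0.54 -0.96 0" --pt "0.54 -0.96 0" --pt "0.54 -0.96 0" --turn '[-0.2, -0.2, -0.2, -0.2, -0.2, -0.2, -0.2, -0.2, -0.2, -0.2]'

```text
time: 2.6
tool_pos: [0.5267, 0.1164, 0.2495]
ee_rot: [-1.26, -2.877, 0.001]
contact_force: [0.5, 0.7, -0.3]
grip_width: 0.999
gripper_force: 0.0
```

```bash
cat > look.py <<'E'
import sys,pickle
from h import *
n=sys.argv[1]
c=ctrl.camera_info('wrist');s=ctrl.observe();im=ctrl.read_camera('wrist')[:,:,::-1]
cv2.imwrite(f'pics/{n}.png',im);pickle.dump(c,open(f'{n}.pkl','wb'))
from scipy.spatial.transform import Rotation as Ro
y=Ro.from_rotvec(s['ee_rot']).apply([0,1,0]);print(s['time'],s['tool_pos'].round(4),'tool y ang',np.arctan2(y[1],y[0]).round(4),y.round(3))
E
python3 look.py w1
```

```text
2.6 [0.5267 0.1164 0.2495] tool y ang 0.7454 [ 0.735  0.678 -0.001]
```

View pics/w1.png

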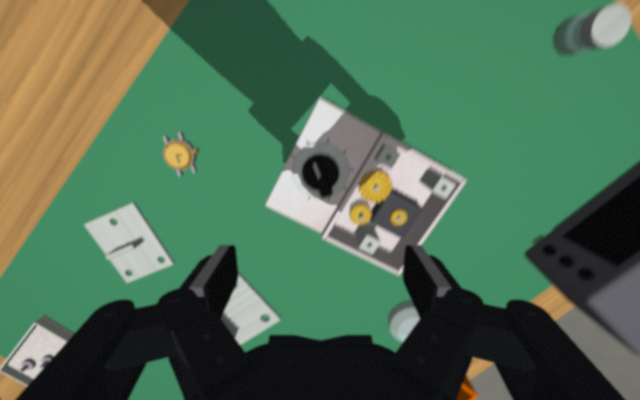

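The wrist view shows the knob at (320,174) and bosses near (444,187), (369,244) and (388,155). I'll take an enlarged crop for the details.

Run:
```python
from h import *
im=cv2.imread('pics/w1.png')[90:280,260:475]
cv2.imwrite('pics/crop2.png',cv2.resize(cv2.convertScaleAbs(im,alpha=1.3,beta=20),None,fx=3,fy=3,interpolation=cv2.INTER_CUBIC))
```

```text
(no output)
```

View pics/crop2.png

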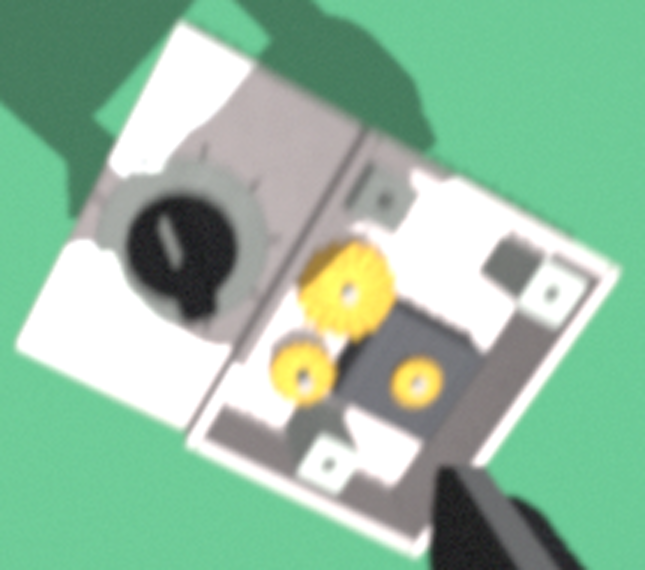

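In crop2, thread1 is at (385,200), thread0 at (552,293) and thread2 at (329,463). The pointer mark runs from (163,217) to (182,266).

Run:
```python
from h import *
import pickle
c=pickle.load(open('w1.pkl','rb'))
f=lambda u,v:(260+(u+.5)/3-.5,90+(v+.5)/3-.5)
P=lambda l,z:np.array([ray(c,f(*p),z)[:2] for p in l])
t=P([(552,293),(385,200),(329,463)],.054)
L=np.array([[38,52],[-38,52],[0,-52]])/1e3
a=L-L.mean(0);b=t-t.mean(0)
th=np.arctan2((a[:,0]*b[:,1]-a[:,1]*b[:,0]).sum(),(a*b).sum());R=np.array([[np.cos(th),-np.sin(th)],[np.sin(th),np.cos(th)]])
o=t.mean(0)-R@L.mean(0)
print('theta',th,'origin',o,'res mm',((o+L@R.T-t)*1e3).round(1),'knob',o+R@[-.097,0])
m=P([(163,217),(182,266)],.080);d=m[0]-m[1];print('mark',m,'dir',np.arctan2(d[1],d[0]),'q',np.pi+th-np.arctan2(d[1],d[0]))
k=P([(205,300)],.055);print('bar foot',k)
```

```text
theta 0.25365672001207945 origin [0.61828448 0.14322976] res mm [[-0.2  0.2]
 [ 0.2  0.1]
 [-0.  -0.2]] knob [0.52438835 0.11888806]
mark [[0.50837187 0.12691799]
 [0.5250977  0.11852988]] dir 2.676740604310579 q 0.7185087692912937
bar foot [[0.54530275 0.10982234]]
```

Call:
carry_out --jaw '[1, 1, 1, 1, 0.4, 0.2, 0.2, 0.2, 0.2, 0.2]' --pt "-0.09 0.1 -0.7" --pt "0 0 -0.9" --pt "0 0 -0.9" --pt "0 0 -0.9" --pt "0 0 -0.9" --pt "0 0 -0.9" --pt "0 0 -0.8" --pt "0 0 -0.5" --pt "0 0 -0.28" --pt "0 0 0" --turn '[0.6, 0.7, 0.7, 0.7, 0.74, 0, 0, 0, 0, 0]'

```text
time: 3.9
tool_pos: [0.5242, 0.1198, 0.0804]
ee_rot: [-0.723, -3.057, 0.0]
contact_force: [0.1, -0.1, 0.5]
grip_width: 0.598
gripper_force: 0.0
```

Call:
carry_out --jaw '[-1, -1, -1, -1, -1, -1, -1, -1, -1, -1]' --pt "0 0 0" --pt "0 0 0" --pt "0 0 0" --pt "0 0 0" --pt "0 0 0" --pt "0 0 0" --pt "0 0 0" --pt "0 0 0" --pt "0 0 0" --pt "0 0 0" --turn '[0, 0, 0, 0, 0, 0, 0, 0, 0, 0]'

```text
time: 5.15
tool_pos: [0.5246, 0.1193, 0.0814]
ee_rot: [0.723, 3.057, -0.001]
contact_force: [-3.3, -3.0, 6.0]
grip_width: 0.151
gripper_force: 59.6
```

Call:
carry_out --jaw '[-1, -1, -1, -1, -1, -1, -1, -1, -1, -1]' --pt "0 0 0" --pt "0 0 0" --pt "0 0 0" --pt "0 0 0" --pt "0 0 0" --pt "0 0 0" --pt "0 0 0" --pt "0 0 0" --pt "0 0 0" --pt "0 0 0" --turn '[0.6, 0.8, 0.8, 0.8, 0.8, 0.8, 0.8, 0.8, 0.5, 0.3]'

```text
time: 6.4
tool_pos: [0.5245, 0.1187, 0.0814]
ee_rot: [0.421, -3.113, 0.003]
contact_force: [-4.0, -6.2, 5.8]
grip_width: 0.154
gripper_force: 60.2
```

```bash
python3 -c "
from station import ctrl
s=ctrl.observe();print(s['wrist_torque'],s['contact_force'],s['ee_rot'],s['joint_pos'])"
```

```text
[-0.91732109  0.6119201  -0.70741816] [-4.00605339 -6.20488466  5.84652323] [ 4.21295794e-01 -3.11252321e+00  2.91854964e-03] [ 0.012552    0.20808815  1.94324734 -0.00230505  0.9907124  -1.82605536]
```

Call:
carry_out --jaw '[0, 0.3, 0.3, 0.3, 0.5, 1, 1, 1, 1, 1]' --pt "0 0 0" --pt "0 0 0" --pt "0 0 0" --pt "0 0 0.2" --pt "0 0 0.7" --pt "0 0 1" --pt "0 0 1" --pt "0 0 1" --pt "0 0 1" --pt "0 0 0.8" --turn '[0, 0, 0, 0, 0, 0, 0, 0, 0, 0]'

```text
time: 7.65
tool_pos: [0.5248, 0.1198, 0.2258]
ee_rot: [-0.42, 3.11, -0.0]
contact_force: [-0.4, -0.1, -0.7]
grip_width: 1.0
gripper_force: 0.0
```

```bash
python3 look.py w2
python3 - <<'E'
from h import *
import pickle
c=pickle.load(open('w2.pkl','rb'));im=cv2.imread('pics/w2.png')
u,v=proj(c,[.524,.119,.08]).astype(int);print(u,v)
x0,y0=max(u-60,0),max(v-60,0);print(x0,y0)
cv2.imwrite('pics/crop3.png',cv2.resize(im[y0:y0+120,x0:x0+120],None,fx=4,fy=4,interpolation=cv2.INTER_CUBIC))
E
```

```text
7.65 [0.5248 0.1198 0.2258] tool y ang 1.8394 [-0.265  0.964 -0.001]
317 184
257 124
```

View pics/crop3.png

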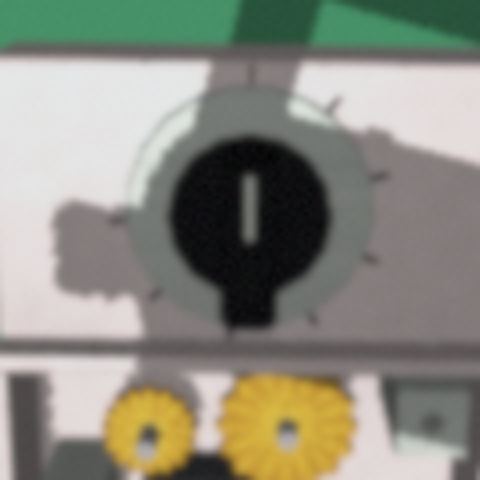

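The knob is at its off stop, with its mark pointing straight at the tick along the housing's −x. On to the plate.

Call:
carry_out --jaw '[1, 1, 1, 1, 1, 1, 1, 1, 1, 1]' --pt "0.22 -1 0" --pt "0.22 -1 0" --pt "0.22 -1 0" --pt "0.22 -1 0" --pt "0.22 -1 0" --pt "0.22 -1 0" --pt "0.22 -1 0" --pt "0.22 -1 0" --pt "0.22 -1 0" --pt "0.22 -1 0" --turn '[-0.43, -0.43, -0.43, -0.43, -0.43, -0.43, -0.43, -0.43, -0.43, -0.43]'

```text
time: 8.95
tool_pos: [0.5796, -0.1312, 0.2235]
ee_rot: [0.288, 3.128, -0.0]
contact_force: [0.5, -0.2, 0.3]
grip_width: 1.0
gripper_force: 0.0
```

```bash
python3 look.py w3
```

```text
8.95 [ 0.5796 -0.1312  0.2235] tool y ang 1.3873 [ 0.182  0.983 -0.   ]
```

View pics/w3.png

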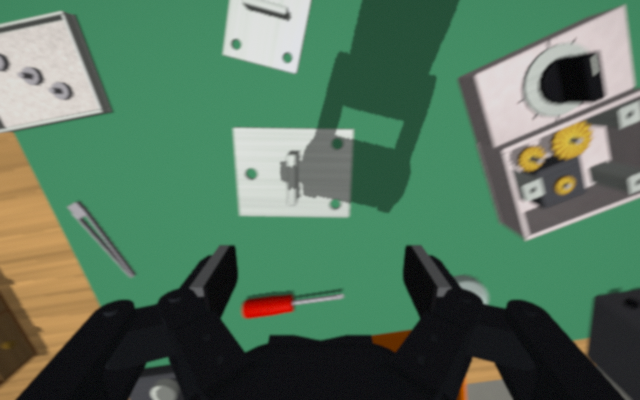

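The plate spans (234,128) to (350,217), with holes near (251,174), (337,143) and (335,205). The rib is at (290,178).

```bash
cat > fit.py <<'E'
from h import *
L=np.array([[38,52],[-38,52],[0,-52]])/1e3
def holes(im,guess,r=11):
    hsv=cv2.cvtColor(im,cv2.COLOR_BGR2HSV);m=((hsv[...,1]>75)&(hsv[...,0]>50)&(hsv[...,0]<95)).astype(np.uint8)
    out=[]
    for u,v in guess:
        n,lab,st,ce=cv2.connectedComponentsWithStats(m[v-r:v+r+1,u-r:u+r+1]);l=1+np.argmin(np.linalg.norm(ce[1:]-r,axis=1))
        out.append(ce[l]+[u-r,v-r]);print(ce[l]+[u-r,v-r],st[l,4])
    return out
def fit(t):
    a=L-L.mean(0);b=t-t.mean(0);th=np.arctan2((a[:,0]*b[:,1]-a[:,1]*b[:,0]).sum(),(a*b).sum())
    R=np.array([[np.cos(th),-np.sin(th)],[np.sin(th),np.cos(th)]]);o=t.mean(0)-R@L.mean(0)
    print('th',th.round(4),'o',o.round(4),'res mm',((o+L@R.T-t)*1e3).round(1).tolist());return th,o
E
python3 - <<'E'
from fit import *
import pickle
c=pickle.load(open('w3.pkl','rb'));im=cv2.imread('pics/w3.png')
g=holes(im,[(335,205),(337,143),(251,174)])
fit(np.array([ray(c,p,.0045)[:2] for p in g]))
k=np.array([ray(c,p,.007)[:2] for p in [(234,128),(353,129),(350,217),(239,217)]]);print(k.mean(0),[np.linalg.norm(k[i]-k[i-1]) for i in range(4)])
# housing as seen here, rough
E
```

```text
[334.8490566  203.28301887] 53
[336.91176471 143.16176471] 68
[251.01694915 173.18644068] 59
th -0.1962 o [ 0.5788 -0.1629] res mm [[0.1, 0.0], [-0.0, -0.2], [-0.0, 0.2]]
[ 0.57985706 -0.16225653] [np.float64(0.11164227594213993), np.float64(0.13844961500710848), np.float64(0.1104436311811726), np.float64(0.14218320003601262)]
```

Call:
carry_out --jaw '[1, 1, 1, 1, 1, 1, 0.6, 0.2, 0, 0]' --pt "0 -0.65 -0.7" --pt "0 -0.62 -0.9" --pt "0 0 -1" --pt "0 0 -1" --pt "0 0 -1" --pt "0 0 -1" --pt "0 0 -0.9" --pt "0 0 -0.6" --pt "0 0 -0.4" --pt "0 0 -0.2" --turn '[-0.04, 0, 0, 0, 0, 0, 0, 0, 0, 0]'

```text
time: 10.25
tool_pos: [0.5793, -0.162, 0.0301]
ee_rot: [-0.291, -3.128, -0.0]
contact_force: [-0.1, 0.6, 0.6]
grip_width: 0.498
gripper_force: 0.0
```

Call:
carry_out --jaw '[-0.4, -0.6, -0.7, -1, -1, -1, -1, -1, -1, -1]' --pt "0 0 0" --pt "0 0 0" --pt "0 0 0" --pt "0 0 0" --pt "0 0 0" --pt "0 0 0" --pt "0 0 0" --pt "0 0 0" --pt "0 0 0" --pt "0 0 0" --turn '[0, 0, 0, 0, 0, 0, 0, 0, 0, 0]'

```text
time: 11.5
tool_pos: [0.5799, -0.1623, 0.0312]
ee_rot: [0.291, 3.127, -0.001]
contact_force: [-1.2, -0.1, 5.6]
grip_width: 0.103
gripper_force: 60.9
```

Call:
carry_out --jaw '[-1, -1, -1, -1, -1, -1, -1, -1, -1, -1]' --pt "0 0 0.2" --pt "0 0 0.4" --pt "0 0 0.6" --pt "0 0 0.8" --pt "0 0 0.8" --pt "0 0 0.8" --pt "0.05 0.3 0.6" --pt "0.1 0.5 0.4" --pt "0.1 0.7 0.2" --pt "0.12 0.8 0" --turn '[0, 0, 0, 0, 0, 0, 0.1, 0.2, 0.3, 0.3]'

```text
time: 12.75
tool_pos: [0.5887, -0.1029, 0.1504]
ee_rot: [-0.14, -3.138, -0.0]
contact_force: [-0.2, 0.4, -2.2]
grip_width: 0.102
gripper_force: 60.2
```

Call:
carry_out --jaw '[-1, -1, -1, -1, -1, -1, -1, -1, -1, -1]' --pt "0.13 0.95 0" --pt "0.13 0.95 0" --pt "0.13 0.95 0" --pt "0.13 0.95 0" --pt "0.13 0.95 0" --pt "0.13 0.95 0" --pt "0.13 0.95 0" --pt "0.13 0.95 0" --pt "0.1 0.7 0" --pt "0.05 0.4 0" --turn '[0.36, 0.36, 0.36, 0.36, 0.36, 0.36, 0.36, 0.36, 0.3, 0.2]'

```text
time: 14.0
tool_pos: [0.618, 0.1144, 0.1499]
ee_rot: [0.415, -3.113, -0.0]
contact_force: [0.1, -0.8, -0.6]
grip_width: 0.104
gripper_force: 60.1
```

Call:
carry_out --jaw '[-1, -1, -1, -1, -1, -1, -1, -1, -1, -1]' --pt "0.03 0.2 0" --pt "0 0.2 0" --pt "0 0.15 0" --pt "0 0.1 0" --pt "0 0 0" --pt "0 0 0" --pt "0 0 0" --pt "0 0 0" --pt "0 0 0" --pt "0 0 0" --turn '[0, 0, 0, 0, 0, 0, 0, 0, 0, 0]'

```text
time: 15.25
tool_pos: [0.6191, 0.1292, 0.1505]
ee_rot: [-0.411, 3.115, 0.0]
contact_force: [-0.6, -0.3, -2.0]
grip_width: 0.108
gripper_force: 60.1
```

```bash
python3 look.py w4
```

```text
15.25 [0.6191 0.1292 0.1505] tool y ang 1.833 [-0.259  0.966  0.   ]
```

View pics/w4.png

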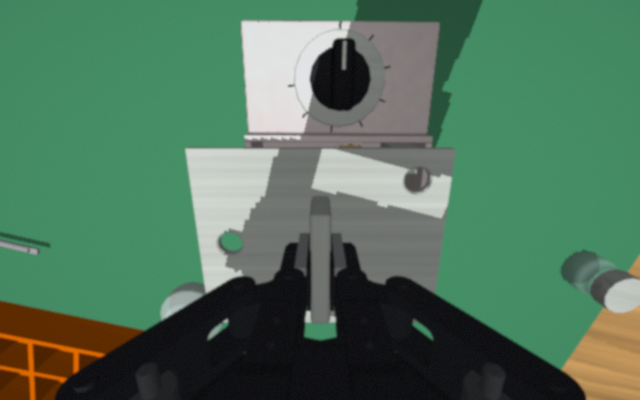

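The plate is held level. Hole1 is at (417,180), hole2 at (231,242), and the rear corners are at (186,149) and (455,149).

Run:
```python
from h import *
import pickle
c=pickle.load(open('w4.pkl','rb'))
z=.1263
p=np.array([ray(c,u,z)[:2] for u in [(417.5,180),(231,242),(186,149),(455,149)]])
L=np.array([[-38,52],[0,-52],[-55,-70],[-55,70]])/1e3
for idx in([0,1],[2,3],[0,1,2,3]):
    A=L[idx];B=p[idx];a=A-A.mean(0);b=B-B.mean(0);th=np.arctan2((a[:,0]*b[:,1]-a[:,1]*b[:,0]).sum(),(a*b).sum())
    R=np.array([[np.cos(th),-np.sin(th)],[np.sin(th),np.cos(th)]]);o=B.mean(0)-R@A.mean(0)
    print(th.round(4),o.round(4),((o+A@R.T-B)*1e3).round(1).tolist())
    print(' need units',((np.array([.6183,.1432])-o)/.025).round(2),'turn',np.degrees(.2537-th)/6)
```

```text
0.255 [0.6173 0.131 ] [[-0.4, 0.5], [0.4, -0.5]]
 need units [0.04 0.49] turn -0.012695513098965916
0.263 [0.6184 0.1312] [[0.1, -0.5], [-0.1, 0.5]]
 need units [-0.    0.48] turn -0.08928561525954538
0.2608 [0.6179 0.1311] [[-0.1, 0.3], [1.2, -0.4], [-0.6, -0.5], [-0.5, 0.6]]
 need units [0.02 0.48] turn -0.0678355908551062
```

Call:
carry_out --jaw '[-1, -1, -1, -1, -1, -1, -1, -1, -1, -1]' --pt "0.02 0.24 0" --pt "0 0.24 0" --pt "0 0 -0.2" --pt "0 0 -0.4" --pt "0 0 -0.5" --pt "0 0 -0.4" --pt "0 0 -0.3" --pt "0 0 -0.2" --pt "0 0 -0.09" --pt "0 0 0" --turn '[-0.05, 0, 0, 0, 0, 0, 0, 0, 0, 0]'

```text
time: 16.55
tool_pos: [0.6197, 0.1412, 0.0983]
ee_rot: [-0.403, 3.115, -0.0]
contact_force: [-0.4, -0.1, -1.2]
grip_width: 0.099
gripper_force: 60.0
```

Call:
carry_out --jaw '[-1, -1, -1, -1, -1, -1, -1, -1, -1, -1]' --pt "0 0 0" --pt "0 0 0" --pt "0 0 0" --pt "0 0 0" --pt "0 0 0" --pt "0 0 0" --pt "0 0 0" --pt "0 0 0" --pt "0 0 0" --pt "0 0 0" --turn '[0, 0, 0, 0, 0, 0, 0, 0, 0, 0]'

```text
time: 17.8
tool_pos: [0.6196, 0.1412, 0.0982]
ee_rot: [0.403, -3.116, -0.0]
contact_force: [-0.8, -1.2, -1.2]
grip_width: 0.108
gripper_force: 60.0
```

```bash
python3 look.py w5
python3 - <<'E'
from h import *
import pickle
a=cv2.imread('pics/w5.png')[100:320,170:480];a=cv2.resize(a,None,fx=2.58,fy=2.58,interpolation=cv2.INTER_CUBIC)
cv2.imwrite('pics/crop5.png',cv2.convertScaleAbs(a,alpha=1.2,beta=25))
E
```

```text
17.8 [0.6196 0.1412 0.0982] tool y ang 1.8279 [-0.254  0.967  0.   ]
```

View pics/crop5.png

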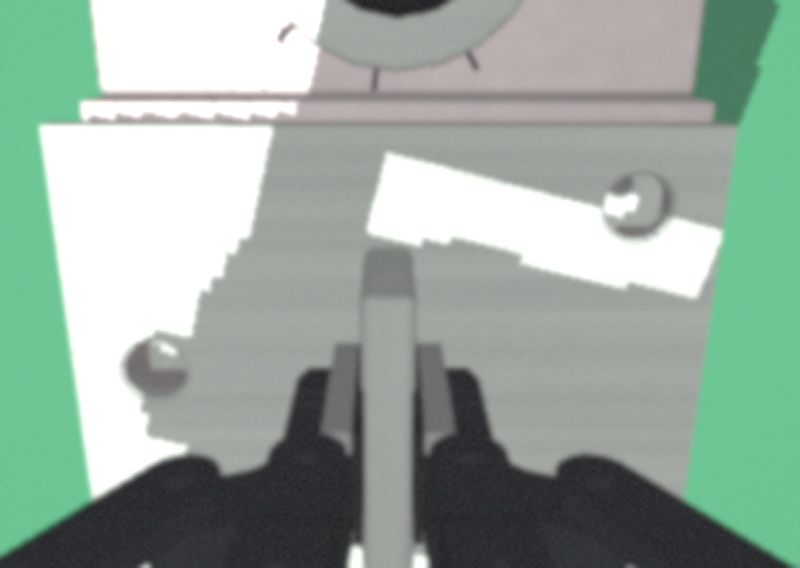

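The view shows plate hole1 at crop (638,204) and hole2 at (157,367). The plate's rear corners are at (40,125) and (738,125), and the rim's rear corners at (80,100) and (714,100). Next I'll compare both in the same frame.

Run:
```python
from h import *
import pickle
c=pickle.load(open('w5.pkl','rb'))
f=lambda u,v:(170+(u+.5)/2.58-.5,100+(v+.5)/2.58-.5)
P=lambda l,z:np.array([ray(c,f(*q),z)[:2] for q in l])
def fit(A,B):
    A=np.array(A)/1e3;a=A-A.mean(0);b=B-B.mean(0);th=np.arctan2((a[:,0]*b[:,1]-a[:,1]*b[:,0]).sum(),(a*b).sum())
    R=np.array([[np.cos(th),-np.sin(th)],[np.sin(th),np.cos(th)]]);o=B.mean(0)-R@A.mean(0)
    print(th.round(4),o.round(4),((o+A@R.T-B)*1e3).round(1).tolist())
fit([[-38,52],[0,-52]],P([(638,204),(157,367)],.074))
fit([[-55,-70],[-55,70]],P([(40,125),(738,125)],.074))
fit([[-57,-72],[-57,72]],P([(80,100),(714,100)],.054))
# expected pixels (crop) of things
g=lambda X:((proj(c,X)-[170,100]+.5)*2.58-.5).round(0)
th=.2537;R=np.array([[np.cos(th),-np.sin(th)],[np.sin(th),np.cos(th)]])
for L in([-.038,.052],[0,-.052]):
    q=np.array([.6183,.1432])+R@L;print('thread px',g([*q,.054]))
```

```text
0.2556 [0.6176 0.1428] [[-0.3, 0.5], [0.3, -0.5]]
0.2578 [0.6185 0.143 ] [[0.0, -0.1], [-0.0, 0.1]]
0.2578 [0.6175 0.1447] [[0.2, -0.7], [-0.2, 0.7]]
thread px [613. 185.]
thread px [180. 333.]
```

```bash
python3 -c "
from station import ctrl
print(ctrl.job_done())"
```

```text
the job is handed in; nothing more can be done
None
```

I turned the knob to its off stop, then gripped the middle-sized cover and handed the job in with the arm holding it level about 15 mm above the well; by measurement its holes sit within about 2 mm of the threads, though hole 0 was hidden behind a finger and I could not see the thread mouths clearly through the other two.

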